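# Weed out the sticking plunger oiler

### The arm

A 6-joint arm with a two-finger parallel gripper is mounted at the origin on the work surface. World frame = base frame: x ahead of the robot, y to its left, z up, the work surface at z = 0. Lengths are in mm, angles in degrees, forces in N, time in s.
With the tool pointing down it reaches from about 300 to 750 mm from the base axis. Payload 8.5 kg.
Tool frame: the origin (TCP) lies at the very end of the fingers, on their centre line; the grasp point (between the pads) lies env.hold_point_z behind it (env.hold_point_z is the distance from the TCP to the grasp point, in mm); z points along the fingers, y is the line along which they close (so a half turn about z gives the same grasp; the last joint's range is limited). The gripper opens to 88 mm and grips with 3 to 60 N. Pads are 18 mm wide; open, the fingers measure 123 mm over their backs; the gripper's body (75 mm by 187 mm) begins 45 mm behind the grasp point.
Start: joints at [-78.627, 21.807, 74.336, -0, 83.858, -12.336], TCP at [221.143, -503.564, 238.748] pointing down, gripper open.
Joint ranges: [-178.18, 178.18], [-50.72, 133.34], [12.68, 142.11], [-81.47, 261.47], [9.98, 163.14], [-165.26, 165.26]. Speed limits (degrees/s): [136.94, 136.94, 180, 180, 180, 180].

### API

Orientations are given as [roll, pitch, yaw] about the fixed x, y, z axes, in that order (R = Rz(yaw) Ry(pitch) Rx(roll)).
In Python, from bench import env gives the robot as it stands.
- The arm moves only by the shell command python3 -m pendant 'ROWS'. ROWS is JSON, a list of rows, each a list of 7 numbers: the shift along the tool's x, y, z in cm, then the turn, a rotation vector about the tool's x, y, z in degrees, then the gripper command: -1 is fully open, 1 is shut, values between are in proportion. A call has 1 to 5 rows; each row shifts and turns the commanded pose from where the row before left it, along the tool's axes as they then stand; what a row does not reach is not made up. A row lasts 1/10 s, in which the tool goes at most 50 mm and 8.59 degrees, less where a joint would pass 70% of its speed; a pose out of reach is approached as far as the arm can. A call is refused whole if a number of a shift passes 5 or a number of a turn 8.59, either way. A call with a gripper value outside its range is refused whole. The fingers move at their own pace and stop on an object; the grip force is fixed at half the most. Time passes only in rows, so rows that do not move let the fingers close. It gives the time, the measured TCP pose, the force, the opening and the grip force at its end, in the units of the state.
- env.read_state(): the state, without advancing time (a new reading comes with each control period).
- env.get_image(name): name is "scene" or "side" or "wrist"; returns the picture (384x512x3 uint8, blue, green, red); there is no depth.
- env.camera_info(name): a dict with "camera_matrix" (3x3 intrinsics, pixels), "rvec" (rotation vector, rad) and "tvec" (3), from world to camera coordinates, as OpenCV has them; the wrist camera has in their place "mount" (4x4, takes a point from camera to tool coordinates, whose origin is the TCP and whose axes are the flange's). Camera axes: x right, y down, z forward; pixel columns grow to the right and rows downward; lengths in mm; the calibration is good to about 2 mm. A picture is of the moment at which its call begins: read the wrist's pose just before it. camera_info takes no time and is no camera call.
- env.close_job(): hands the job in; it is judged then, once.
Trained networks look in the newest picture that a camera, given by its name, has taken for a name from the list of things; names that differ only in an ending like _2 or _b are one class to them, and where a whole thing is asked for, a point or a joint stands for the part that bears it (a point fixed in the world has none). Each returns a list of dicts, best first, with "score" (0 to 1); they miss things now and then, are a little off and sometimes report something else, mostly with a low value. They report only what shows in the picture. A call takes as long as a camera call. They do not tell look-alikes from the thing itself.
- env.trace(camera, label): "mask" (384x512 bool, what is visible of it) and "extent" ([centre column, centre row, width, height] in pixels, round what is visible of it).
The state is a dict: "t": time; "joint_pos": joint angles; "qd": joint speeds; "effort": joint torques, N m; "position": TCP position; "tool_rot": TCP orientation; "ft_force": force on the tool from outside, world axes, zero at the start; "torque": the same for the moment, N m; "opening": finger opening in mm; "gripper_force": force on a finger pad.
Only numpy, scipy, OpenCV 4.12 (cv2) and the standard library are available. Lean on these libraries where they do the work, as an engineer would, in place of code of your own. Each camera call takes 0.05 s, during which the arm holds its last target. There are 200 camera calls.

### The job

Push the plunger of each of the three green oilers in the wooden rack down as far as it will go. One of them sticks and stops well short of home: stand that one upright on the floor of the red reject tray, and leave the two sound ones standing in their places in the rack with their plungers fully home.

Things in the scene. Friction and masses are not known exactly. Their poses are not given: they have to be found in the camera images.
- oiler_a: one of three look-alike push oilers: green barrel, 34 mm diameter, 12 to 80 mm above its underside; foot 44 mm diameter, 12 mm high; brass nozzle reaching 36 mm from the axis, at 32 mm height; on top a rod with a brass thumb pad, 28 mm diameter, its top 112 mm above the underside when out, 88 mm when home. Loose, in the rack. 0.2 to 0.4 kg. Which one sticks cannot be seen. Origin: centre of underside, z up.
- oiler_b: one of three look-alike push oilers: green barrel, 34 mm diameter, 12 to 80 mm above its underside; foot 44 mm diameter, 12 mm high; brass nozzle reaching 36 mm from the axis, at 32 mm height; on top a rod with a brass thumb pad, 28 mm diameter, its top 112 mm above the underside when out, 88 mm when home. Loose, in the rack. 0.2 to 0.4 kg. Which one sticks cannot be seen. Origin: centre of underside, z up.
- oiler_c: one of three look-alike push oilers: green barrel, 34 mm diameter, 12 to 80 mm above its underside; foot 44 mm diameter, 12 mm high; brass nozzle reaching 36 mm from the axis, at 32 mm height; on top a rod with a brass thumb pad, 28 mm diameter, its top 112 mm above the underside when out, 88 mm when home. Loose, in the rack. 0.2 to 0.4 kg. Which one sticks cannot be seen. Origin: centre of underside, z up.
- plunger_a (a joint): plunger of oiler_a: metres pushed down, 0 = out (starts 0 to 0.003), 0.024 = fully home. A sound one goes home against about 3 N of friction; one that sticks gives 5 to 10 mm from out, then stops hard, over 10 mm short of home. It stays where it is left.
- plunger_b (a joint): plunger of oiler_b: metres pushed down, 0 = out (starts 0 to 0.003), 0.024 = fully home. A sound one goes home against about 3 N of friction; one that sticks gives 5 to 10 mm from out, then stops hard, over 10 mm short of home. It stays where it is left.
- plunger_c (a joint): plunger of oiler_c: metres pushed down, 0 = out (starts 0 to 0.003), 0.024 = fully home. A sound one goes home against about 3 N of friction; one that sticks gives 5 to 10 mm from out, then stops hard, over 10 mm short of home. It stays where it is left.
- rack: plain wooden rack fixed to the bench, 90 x 270 mm and 30 mm high, holding the oilers in one row along its y, 85 mm apart (at y = -85, 0, 85 mm), each in a round hole 48 mm wide and 15 mm deep (hole floor 15 mm above the bench). Origin: centre of its underside.
- tray: red open-topped plastic reject tray, fixed to the bench, 160 x 160 mm outside and 45 mm high, walls and floor 5 mm thick. Origin: centre of its underside, on the bench; z up, x and y along its sides.
Mind the look-alikes: they are no part of the job. Leave any blue, pink or purple look-alike of the oiler_a alone.

How it is judged:
By the outcome, as a careful person would: the job done as asked, in the order asked, and still so for the second after the job is handed in, with the robot touching nothing.
It also fails if it takes over 59 s, if anything falls off the work surface, if the arm or the gripper's body presses on something with over 40 N, if the wrist force passes 120 N, or if a joint passes its speed limit or range.

## Working session

There is one attempt and no reset: what is moved stays moved. The work goes in short steps, Python scripts to look and compute and a shell command to move; the robot and the scene stay as the last step left them, time stands still between calls to the robot, and variables do not carry over. Pictures are saved under pics/ and viewed, at most 10 in all, crops included, and the job is handed in when it is done.

```bash
mkdir -p pics; ls; python3 - <<'E'
from bench import env
import cv2,numpy as np
a=env.get_image("scene");b=env.get_image("side")
cv2.imwrite("pics/a.png",a);cv2.imwrite("pics/b.png",b)
for c in("scene","side"):
  for l in("oiler_a","rack","tray"):
    for d in env.trace(c,l): print(c,l,round(d["score"],2),np.round(d["extent"]))
for c in("scene","side"): print(env.camera_info(c))
s=env.read_state();print(s,env.hold_point_z);print(env.camera_info("wrist"))
E
```

```text
pics
scene oiler_a 0.9 [328. 196.  19.  34.]
scene oiler_a 0.88 [334. 256.  25.  33.]
scene oiler_a 0.85 [297. 292.  25.  35.]
scene oiler_a 0.69 [295. 179.  17.  33.]
scene oiler_a 0.67 [303. 233.  19.  36.]
scene oiler_a 0.67 [259. 270.  18.  34.]
scene oiler_a 0.57 [275. 213.  18.  32.]
scene rack 0.82 [301. 245. 117.  92.]
scene tray 0.83 [209. 169.  83.  72.]
scene tray 0.27 [340. 242.  11.  13.]
side oiler_a 0.92 [303. 250.  23.  56.]
side oiler_a 0.79 [173. 265.  28.  50.]
side oiler_a 0.76 [252. 207.  24.  43.]
side oiler_a 0.74 [183. 226.  28.  53.]
side oiler_a 0.64 [232. 277.  28.  49.]
side oiler_a 0.58 [243. 241.  29.  50.]
side oiler_a 0.58 [307. 214.  27.  44.]
side rack 0.85 [236. 266.  70. 126.]
side tray 0.77 [273. 160.  70.  54.]
{'camera_matrix': array([[451.55888829,   0.        , 258.32935346],
       [  0.        , 451.55888829, 193.39459871],
       [  0.        ,   0.        ,   1.        ]]), 'rvec': array([ 1.21747277,  2.5247418 , -0.72626918]), 'tvec': array([ 360.18124135, -326.61552885, 1375.62231094])}
{'camera_matrix': array([[370.28233468,   0.      
[... 758 characters left out ...]
array([-0.20324061, -0.18980221, -0.30154034]), 'torque': array([-0.00320537,  0.00880429, -0.01163799]), 'gripper_force': 0.0, 'opening': 88.16990594320733} 18.700000000000003
{'camera_matrix': array([[272.86027328,   0.        , 256.18963734],
       [  0.        , 272.86027328, 189.006865  ],
       [  0.        ,   0.        ,   1.        ]]), 'mount': array([[-4.45560918e-04, -9.56222116e-01, -2.92641534e-01,
         7.47888842e+01],
       [ 9.99997872e-01,  1.63345961e-04, -2.05628703e-03,
        -6.10499602e-01],
       [ 2.01406895e-03, -2.92641827e-01,  9.56220008e-01,
        -1.45066452e+02],
       [ 0.00000000e+00,  0.00000000e+00,  0.00000000e+00,
         1.00000000e+00]])}
```

```bash
python3 - <<'E'
import cv2
a=cv2.imread("pics/a.png")[120:330,150:400];b=cv2.imread("pics/b.png")[110:340,130:380]
cv2.imwrite("pics/a2.png",cv2.resize(a,None,fx=3,fy=2.8,interpolation=2)[:600]);cv2.imwrite("pics/b2.png",cv2.resize(b,None,fx=2.6,fy=2.6,interpolation=2))
E
```

```text
(no output)
```

View pics/a2.png

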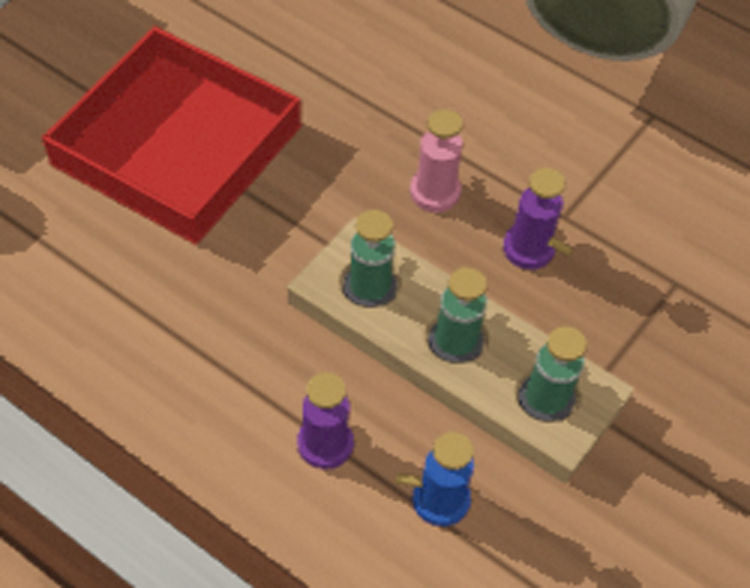

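View pics/b2.png

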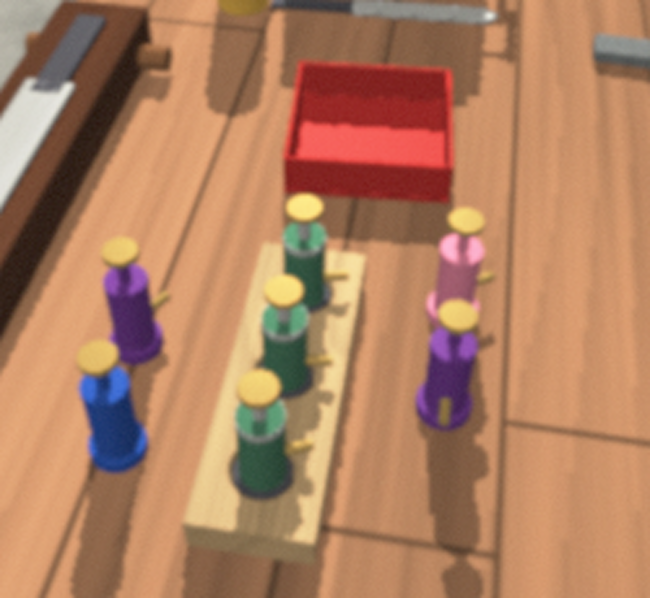

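Scene view: the green targets stand in the rack at about (275,213), (303,233) and (334,256). Things that could be mistaken for them are pink (295,179), purple (328,196) and (259,270), and blue (297,292). I choose the three green ones in the rack. The tray is at (209,169).

```bash
cat > h.py <<'E'
from bench import env
import cv2,numpy as np
from scipy.optimize import least_squares,minimize
C={c:env.camera_info(c) for c in("scene","side")}
def proj(c,P):
    k=C[c];return cv2.projectPoints(np.float64(P).reshape(-1,3),k["rvec"],k["tvec"],k["camera_matrix"],None)[0][:,0]
def rot(y):
    c,s=np.cos(y),np.sin(y);return np.array([[c,-s],[s,c]])
def brass(img,r):
    h=cv2.cvtColor(img,cv2.COLOR_BGR2HSV)
E
python3 - <<'E'
from h import *
I={"scene":cv2.imread("pics/a.png"),"side":cv2.imread("pics/b.png")}
# rough pad tops from viewing
g={"scene":[(150+x/3,120+y/2.8) for x,y in((374,224),(467,284),(566,344))],"side":[(130+x/2.6,110+y/2.6) for x,y in((304,207),(284,291),(259,387))]}
O={}
for c in g:
  O[c]=[]
  for (u,v) in g[c]:
    x0,y0=int(u)-10,int(v)-9;p=cv2.resize(I[c][y0:y0+16,x0:x0+20],None,fx=8,fy=8,interpolation=2)
    h=cv2.cvtColor(p,cv2.COLOR_BGR2HSV)
    m=((h[...,0]>15)&(h[...,0]<30)&(h[...,1]>105)&(h[...,2]>110)).astype(np.uint8)
    n,l,s,ce=cv2.connectedComponentsWithStats(m)
    i=1+np.argmax(s[1:,4]);q=ce[i]/8+[x0-.44,y0-.44];O[c].append(q)
    print(c,(round(u,1),round(v,1)),q.round(1),s[i]/8)
def pads(p,z=126):
  d=rot(p[2])@[0,1];return np.array([[*(p[:2]+d*k*85),z-2] for k in(1,0,-1)])
def f(p):
  return np.concatenate([(proj(c,pads(p))-np.array(g[c])).ravel() for c in g])
for G in(g,O):
  g=G
  for c in g: # direct triangulation check
    pass
  best=min((least_squares(f,[500,-100,y],loss="soft_l1") for y in np.arange(-3,3,.5)),key=lambda r:r.cost)
  print(best.x[:2].round(1),np.degrees(best.x[2]),best.cost,f(best.x).round(1));print(pads(best.x).round(1))
# tray silhouette
M={}
for c in C:
  env.get_image(c);M[c]=env.trace(c,"tray")[0]["mask"]
def cost(p):
  t=0;b=np.array([[x,y] for x in(-80,80) for y in(-80,80)])@rot(p[2]).T+p[:2]
  P=[[*q,z] for q in b for z in(0,45)]
  for c in M:
    m=np.zeros((384*1,512),np.uint8);cv2.fillConvexPoly(m,cv2.convexHull((proj(c,P)*16).round().astype(np.int32)),1,shift=4)
    m=m>0;t+=1-(m&M[c]).sum()/(m|M[c]).sum()
  return t
k=env.camera_info("scene");R=cv2.Rodrigues(k["rvec"])[0]
d=R.T@np.linalg.inv(k["camera_matrix"])@[209,169,1];o=-R.T@k["tvec"];s=o+d*(20-o[2])/d[2];print("tray0",s)
r=min((minimize(cost,[s[0],s[1],y],method="Nelder-Mead",options=dict(initial_simplex=[[s[0],s[1],y],[s[0]+15,s[1],y],[s[0],s[1]+15,y],[s[0],s[1],y+.2]])) for y in(-.6,-.3,0,.3,.6)),key=lambda r:r.fun)
print("tray",r.x[:2].round(1),np.degrees(r.x[2]),r.fun)
E
```

```text
scene (274.7, 200.0) [274.3 199.7] [  4.375   3.5    12.875  11.625 912.   ]
scene (305.7, 221.4) [305.5 220.5] [  4.375   2.75   13.375  12.5   978.25 ]
scene (338.7, 242.9) [338.6 242. ] [   4.375    3.      13.75    12.5   1068.125]
side (246.9, 189.6) [246.6 189.6] [   3.375    4.375   15.625   11.625 1143.5  ]
side (239.2, 221.9) [238.5 221.3] [   1.75     2.875   16.375   13.125 1330.75 ]
side (229.6, 258.8) [228.7 258.1] [1.375000e+00 1.000000e+00 1.800000e+01 1.500000e+01 1.626375e+03]
[577.5 132.4] 5580.54893870431 3.109071588782785 [ 0.8 -0.1  1.  -1.   1.1 -0.7 -0.4 -0.3 -0.8 -1.2 -0.8 -0.5]
[[578.3  47.4 124. ]
 [577.5 132.4 124. ]
 [576.7 217.4 124. ]]
[578.1 131.3] -1619.513913769369 1.2442450133747935 [ 0.6  0.1  0.7 -0.2  0.5  0.1 -0.2 -0.7 -0.2 -1.  -0.1 -0.3]
[[578.8  46.3 124. ]
 [578.1 131.3 124. ]
 [577.4 216.3 124. ]]
tray0 [ 558.56019528 -181.76253048   20.        ]
tray [ 553.  -186.8] 5.114577743888149 0.0677385083929457
```

```bash
python3 -m pendant '[[0,0,0,0,0,7.9,1],[0,0,0,0,0,7.9,1],[0,0,0,0,0,7.9,1],[2.55,-3.93,0,0,0,0,1],[2.55,-3.93,0,0,0,0,1]]'; for i in 1 2; do :; done
python3 -m pendant '[[2.55,-3.93,0,0,0,0,1],[2.55,-3.93,0,0,0,0,1],[2.55,-3.93,0,0,0,0,1],[2.55,-3.93,0,0,0,0,1],[2.55,-3.93,0,0,0,0,1]]'
```

```text
t: 1.1
position: [272.2, -424.4, 238.3]
tool_rot: [-180.0, 0.0, -0.1]
ft_force: [0.0, -0.6, -0.1]
opening: 50.4
gripper_force: 0.0
t: 1.6
position: [400.3, -226.7, 239.0]
tool_rot: [180.0, -0.0, -0.0]
ft_force: [0.5, -1.7, -0.2]
opening: 10.4
gripper_force: 0.0
```

```bash
python3 -m pendant '[[2.55,-3.93,0,0,0,0,1],[2.55,-3.93,0,0,0,0,1],[2.55,-3.93,0,0,0,0,1],[2.55,-3.93,0,0,0,0,1],[2.55,-3.93,0,0,0,0,1]]'
python3 -m pendant '[[2.55,-3.93,0,0,0,0,1],[2.5,-3.8,0,0,0,0,1],[0,0,0,0,0,0,1],[0,0,0,0,0,0,1]]'
cat >> h.py <<'E'
def wproj(P,s):
    k=env.camera_info("wrist");T=np.eye(4)
    from scipy.spatial.transform import Rotation as Ro
    T[:3,:3]=Ro.from_euler("xyz",s["tool_rot"],degrees=True).as_matrix();T[:3,3]=s["position"]
    W=np.linalg.inv(T@k["mount"])
    return cv2.projectPoints(np.float64(P).reshape(-1,3),cv2.Rodrigues(W[:3,:3])[0],W[:3,3],k["camera_matrix"],None)[0][:,0]
E
python3 - <<'E'
from h import *
s=env.read_state();im=env.get_image("wrist")
P=[[578.8,46.3,126],[578.1,131.3,126],[577.4,216.3,126]]
for q in wproj(P,s): cv2.circle(im,tuple(int(x) for x in q.round()),3,(255,0,0),-1); print(q)
print(s["position"],s["tool_rot"],s["opening"])
cv2.imwrite("pics/w.png",im)
E
```

```text
t: 2.1
position: [527.9, -30.0, 238.9]
tool_rot: [180.0, -0.0, 0.0]
ft_force: [1.4, -0.6, 0.4]
opening: 0.3
gripper_force: 0.0
t: 2.5
position: [577.5, 45.9, 238.4]
tool_rot: [180.0, 0.0, 0.1]
ft_force: [0.1, 0.0, -0.1]
opening: 0.3
gripper_force: 0.0
[256.52044092 183.40650901]
[169.9439076  183.93570638]
[ 83.56491652 184.46369628]
[577.52523449  45.93623888 238.35735   ] [1.79987644e+02 4.02431478e-02 1.06063328e-01] 0.2611203600953603
```

View pics/w.png

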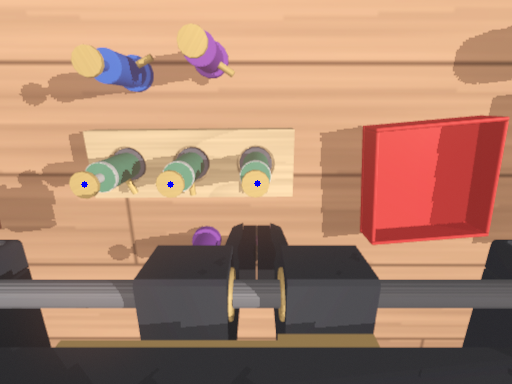

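The blue marks land on the green pads at (256,183), (170,184) and (84,184), so the fit holds to about 1 mm. Next I push the first one.

```bash
python3 -m pendant '[[0.1,0,4.8,0,0,0,1],[0,0,4.2,0,0,0,1],[0,0,1.9,0,0,0,1],[0,0,0.3,0,0,0,1],[0,0,0.3,0,0,0,1]]'
python3 -m pendant '[[0,0,0.3,0,0,0,1],[0,0,0.3,0,0,0,1],[0,0,0.2,0,0,0,1]]'
```

```text
t: 3.05
position: [578.7, 44.3, 124.6]
tool_rot: [180.0, -0.1, -0.1]
ft_force: [-0.6, -0.1, 0.0]
opening: 0.1
gripper_force: 0.0
t: 3.35
position: [579.0, 45.1, 116.6]
tool_rot: [180.0, -0.1, 0.0]
ft_force: [-0.5, -0.8, 3.2]
opening: 0.5
gripper_force: 1.4
```

```bash
python3 -m pendant '[[0,0,0.2,0,0,0,1],[0,0,0.2,0,0,0,1],[0,0,0,0,0,0,1]]'
```

```text
t: 3.65
position: [578.6, 45.4, 111.6]
tool_rot: [-180.0, 0.0, 0.0]
ft_force: [-0.1, -0.2, 1.5]
opening: 0.6
gripper_force: 0.6
```

```bash
python3 -m pendant '[[0,0,0.3,0,0,0,1],[0,0,0.3,0,0,0,1],[0,0,0.2,0,0,0,1],[0,0,0.1,0,0,0,1],[0,0,0,0,0,0,1]]'
```

```text
t: 4.15
position: [579.0, 45.0, 103.5]
tool_rot: [180.0, -0.1, 0.0]
ft_force: [0.1, -2.5, 8.1]
opening: 0.6
gripper_force: 4.1
```

```bash
python3 -m pendant '[[0,0,0.1,0,0,0,1],[0,0,0,0,0,0,1]]'
```

```text
t: 4.35
position: [579.2, 44.9, 103.4]
tool_rot: [179.9, -0.2, 0.0]
ft_force: [-1.9, -3.5, 15.1]
opening: 0.4
gripper_force: 7.4
```

First plunger is home, with a hard stop at z 103.4. Next is the middle oiler.

```bash
python3 -m pendant '[[0,0,-3.3,0,0,0,1],[0,-4.3,0,0,0,0,1],[-0.1,-4.3,0,0,0,0,1],[0,0,0,0,0,0,1],[0,0,0.8,0,0,0,1]]'
python3 -m pendant '[[0,0,0.3,0,0,0,1],[0,0,0.3,0,0,0,1],[0,0,0.2,0,0,0,1],[0,0,0,0,0,0,1]]'
```

```text
t: 4.85
position: [577.5, 132.1, 126.7]
tool_rot: [-180.0, -0.0, 0.1]
ft_force: [-0.3, -1.1, 0.5]
opening: 0.5
gripper_force: 0.0
t: 5.25
position: [577.5, 130.7, 118.3]
tool_rot: [180.0, 0.0, -0.0]
ft_force: [0.3, 0.6, 0.9]
opening: 0.4
gripper_force: 0.0
```

```bash
python3 -m pendant '[[0,0,0.2,0,0,0,1],[0,0,0.2,0,0,0,1],[0,0,0,0,0,0,1]]'
```

```text
t: 5.55
position: [577.5, 131.2, 114.5]
tool_rot: [180.0, 0.0, -0.0]
ft_force: [0.9, 0.7, 0.1]
opening: 0.6
gripper_force: 0.0
```

```bash
python3 -m pendant '[[0,0,0.2,0,0,0,1],[0,0,0.1,0,0,0,1],[0,0,0,0,0,0,1]]'
```

```text
t: 5.85
position: [577.5, 131.4, 111.6]
tool_rot: [180.0, 0.0, 0.0]
ft_force: [-0.4, -0.1, 0.9]
opening: 0.6
gripper_force: 0.4
```

```bash
python3 -m pendant '[[0,0,0.3,0,0,0,1],[0,0,0.3,0,0,0,1],[0,0,0.2,0,0,0,1],[0,0,0.1,0,0,0,1],[0,0,0,0,0,0,1]]'
```

```text
t: 6.35
position: [577.7, 131.4, 103.4]
tool_rot: [-180.0, -0.1, 0.0]
ft_force: [-2.0, -1.0, 7.9]
opening: 0.6
gripper_force: 4.1
```

```bash
python3 -m pendant '[[0,0,0.1,0,0,0,1],[0,0,0,0,0,0,1]]'
```

```text
t: 6.55
position: [578.0, 131.5, 103.4]
tool_rot: [-180.0, -0.1, 0.0]
ft_force: [-4.2, -0.7, 14.9]
opening: 0.3
gripper_force: 7.4
```

Middle plunger is home too. The third one follows; it should be the sticking one.

```bash
python3 -m pendant '[[0,0,-3.3,0,0,0,1],[0,-4.3,0,0,0,0,1],[0,-4.2,0,0,0,0,1],[0,0,0,0,0,0,1],[0,0,0.8,0,0,0,1]]'
python3 -m pendant '[[0,0,0.3,0,0,0,1],[0,0,0.2,0,0,0,1],[0,0,0.1,0,0,0,1],[0,0,0,0,0,0,1]]'
```

```text
t: 7.05
position: [577.7, 217.0, 126.8]
tool_rot: [-180.0, -0.1, 0.1]
ft_force: [-0.3, 0.1, 0.2]
opening: 0.6
gripper_force: 0.0
t: 7.45
position: [577.5, 215.7, 120.5]
tool_rot: [180.0, 0.0, -0.0]
ft_force: [0.3, 0.3, -0.2]
opening: 0.7
gripper_force: 0.0
```

```bash
python3 -m pendant '[[0,0,0.1,0,0,0,1],[0,0,0.1,0,0,0,1],[0,0,0,0,0,0,1]]'
```

```text
t: 7.75
position: [577.8, 216.1, 119.4]
tool_rot: [180.0, -0.1, -0.0]
ft_force: [-1.0, -0.4, 5.0]
opening: 0.6
gripper_force: 2.9
```

```bash
python3 -m pendant '[[0,0,0.1,0,0,0,1],[0,0,0.1,0,0,0,1],[0,0,0,0,0,0,1]]'
```

```text
t: 8.05
position: [578.3, 216.3, 119.4]
tool_rot: [-180.0, -0.2, 0.0]
ft_force: [-3.5, -1.8, 18.0]
opening: 0.5
gripper_force: 8.7
```

The third sticks at z 119.4, about 7.5 mm down, and 18 N does not move it. I raise, open, and straddle its barrel.

```bash
python3 -m pendant '[[0,0,-4,0,0,0,-0.6],[0,0,-2.5,0,0,0,-0.6],[0,0,0,0,0,0,-0.6],[0,0,0,0,0,0,-0.6],[0,0,0,0,0,0,-0.6]]'
python3 -m pendant '[[0,0,0,0,0,0,-0.6],[0,0,0,0,0,0,-0.6],[0,0,2,0,0,0,-0.6]]'
```

```text
t: 8.55
position: [576.9, 216.2, 180.2]
tool_rot: [180.0, 0.2, 0.0]
ft_force: [0.0, -0.3, -0.1]
opening: 38.5
gripper_force: 0.0
t: 8.85
position: [578.5, 216.6, 163.2]
tool_rot: [-180.0, -0.2, 0.0]
ft_force: [2.0, -0.1, 0.4]
opening: 62.5
gripper_force: 0.0
```

```bash
python3 -m pendant '[[0,0,2.5,0,0,0,-0.6],[0,0,2.5,0,0,0,-0.6],[0,0,2.5,0,0,0,-0.6],[0,0,1.5,0,0,0,-0.6],[0,0,0,0,0,0,-0.6]]'
python3 -m pendant '[[0,0,0.6,0,0,0,-0.6],[0,0,0.3,0,0,0,-0.6],[0,0,0,0,0,0,-0.6]]'
```

```text
t: 9.35
position: [576.4, 216.2, 69.3]
tool_rot: [180.0, 0.3, 0.0]
ft_force: [-0.4, -0.7, -0.1]
opening: 70.5
gripper_force: 0.0
t: 9.65
position: [577.6, 216.4, 62.9]
tool_rot: [-180.0, -0.0, 0.0]
ft_force: [-0.6, 0.2, 0.9]
opening: 70.6
gripper_force: 0.0
```

```bash
python3 -m pendant '[[0,0,0,0,0,0,1],[0,0,0,0,0,0,1],[0,0,0,0,0,0,1],[0,0,0,0,0,0,1],[0,0,0,0,0,0,1]]'
python3 -m pendant '[[0,0,0,0,0,0,1],[0,0,0,0,0,0,1],[0,0,-0.5,0,0,0,1],[0,0,-0.5,0,0,0,1],[0,0,0,0,0,0,1]]'
```

```text
t: 10.15
position: [577.6, 216.5, 62.9]
tool_rot: [-180.0, -0.0, 0.0]
ft_force: [0.7, 1.0, -0.8]
opening: 33.2
gripper_force: 30.0
t: 10.65
position: [577.8, 216.4, 73.4]
tool_rot: [-180.0, -0.1, 0.0]
ft_force: [0.2, -0.1, -3.5]
opening: 32.9
gripper_force: 30.0
```

```bash
python3 -m pendant '[[0,0,-2,0,0,0,1],[0,0,-3,0,0,0,1],[0,0,-3,0,0,0,1],[0,0,-3,0,0,0,1],[0,0,-1.5,0,0,0,1]]'
python3 -m pendant '[[0,1.5,0,0,0,0,1],[-0.2,3,0,0,0,0,1],[-0.2,3.5,0,0,0,0,1],[-0.3,3.5,0,0,0,0,1],[-0.3,3.5,0,0,0,0,1]]'
python3 -m pendant '[[-0.3,3.5,0,0,0,0,1],[-0.3,3.5,0,0,0,0,1],[-0.3,3.5,0,0,0,0,1],[-0.3,3.5,0,0,0,0,1],[-0.3,3.5,0,0,0,0,1]]'
python3 -m pendant '[[0,3.5,0,0,0,0,1],[0,2.5,0,0,0,0,1],[0,1.5,0,0,0,0,1],[0,0,0,0,0,0,1],[0,0,0,0,0,0,1]]'
python3 - <<'E'
from h import *
s=env.read_state();print(s["position"],s["opening"])
im=env.get_image("side");cv2.imwrite("pics/c.png",im);w=env.get_image("wrist")
cv2.imwrite("pics/c2.png",np.hstack([cv2.resize(im,(400,300)),cv2.resize(w,(400,300))]))
E
```

```text
t: 11.15
position: [578.0, 216.4, 200.5]
tool_rot: [-180.0, -0.2, 0.0]
ft_force: [0.5, 0.2, -2.7]
opening: 33.2
gripper_force: 30.0
t: 11.65
position: [566.5, 64.1, 196.2]
tool_rot: [180.0, 0.1, -0.0]
ft_force: [-0.1, -0.4, -3.7]
opening: 33.2
gripper_force: 30.0
t: 12.15
position: [551.2, -110.8, 196.3]
tool_rot: [-180.0, 0.1, -0.0]
ft_force: [1.4, 0.3, -3.2]
opening: 33.6
gripper_force: 30.0
t: 12.65
position: [552.2, -183.0, 197.1]
tool_rot: [-179.9, 0.1, 0.0]
ft_force: [-0.6, -0.0, -3.0]
opening: 33.5
gripper_force: 30.0
[ 552.21088516 -182.97819044  197.13972353] 33.48543145138614
```

View pics/c2.png

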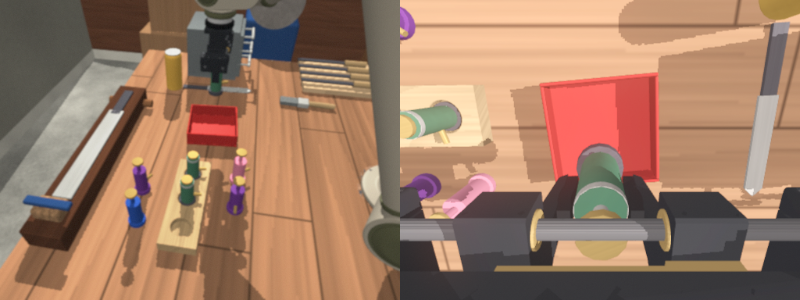

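Side picture: the third hole of the rack at about (180,228) is empty and the two sound oilers stand in place. Wrist picture: the oiler is held upright over the tray, which is centred at about (600,125). I lower it now.

```bash
python3 -m pendant '[[0,0.3,2,0,0,0,1],[0,0,3.5,0,0,0,1],[0,0,3.5,0,0,0,1],[0,0,3,0,0,0,1],[0,0,1.2,0,0,0,1]]'
python3 -m pendant '[[0,0,0.3,0,0,0,1],[0,0,0.3,0,0,0,1],[0,0,0.2,0,0,0,1],[0,0,0,0,0,0,1]]'
```

```text
t: 13.25
position: [551.6, -184.9, 63.3]
tool_rot: [-179.9, 0.2, 0.1]
ft_force: [0.3, -0.3, -3.0]
opening: 33.2
gripper_force: 30.0
t: 13.65
position: [552.9, -186.7, 58.6]
tool_rot: [180.0, -0.1, 0.0]
ft_force: [-0.3, 0.1, -3.0]
opening: 33.4
gripper_force: 30.0
```

```bash
python3 -m pendant '[[0,0,0.2,0,0,0,1],[0,0,0.2,0,0,0,1],[0,0,0.1,0,0,0,1],[0,0,0,0,0,0,1]]'
```

```text
t: 14.05
position: [552.7, -186.6, 52.9]
tool_rot: [180.0, -0.0, 0.0]
ft_force: [-0.4, 0.9, -1.0]
opening: 32.9
gripper_force: 30.0
```

```bash
python3 -m pendant '[[0,0,0.05,0,0,0,1],[0,0,0,0,0,0,1],[0,0,0,0,0,0,0.1],[0,0,0,0,0,0,-0.1],[0,0,0,0,0,0,-0.4]]'
python3 -m pendant '[[0,0,0,0,0,0,-0.5],[0,0,0,0,0,0,-0.5],[0,0,0,0,0,0,-0.5]]'
```

```text
t: 14.55
position: [552.6, -186.7, 52.1]
tool_rot: [180.0, 0.0, 0.0]
ft_force: [-0.1, 0.2, 1.1]
opening: 53.5
gripper_force: 0.0
t: 14.85
position: [552.6, -186.6, 52.2]
tool_rot: [-180.0, 0.0, 0.0]
ft_force: [0.5, -0.7, -0.2]
opening: 66.0
gripper_force: 0.0
```

```bash
python3 -m pendant '[[0,0,-2,0,0,0,-0.5],[0,0,-3.5,0,0,0,-0.5],[0,0,-4,0,0,0,-0.5],[0,0,-4,0,0,0,-0.5],[0,0,-4,0,0,0,-0.5]]'
python3 -m pendant '[[-3,3,0,0,0,0,-0.5],[-3,3,0,0,0,0,-0.5],[-3,3,0,0,0,0,-0.5],[0,0,0,0,0,0,-0.5]]'
python3 - <<'E'
from h import *
im=env.get_image("side");w=env.get_image("scene")
cv2.imwrite("pics/d.png",np.hstack([cv2.resize(im[110:340,130:380],(400,368)),cv2.resize(w[120:330,150:400],(400,336)) if 0 else cv2.resize(w[120:350,150:400],(400,368))]))
E
```

```text
t: 15.35
position: [552.3, -186.5, 229.0]
tool_rot: [180.0, 0.0, 0.0]
ft_force: [0.1, 0.2, -0.4]
opening: 66.2
gripper_force: 0.0
t: 15.75
position: [460.0, -279.4, 227.4]
tool_rot: [180.0, 0.0, -0.3]
ft_force: [0.2, -0.1, 0.4]
opening: 66.1
gripper_force: 0.0
```

View pics/d.png

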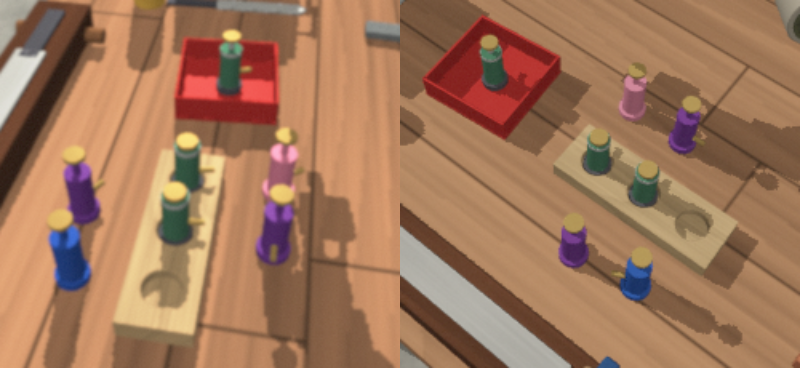

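The picture shows the sticking oiler upright in the tray at (230,65) and the two sound ones, plungers home, in the rack at (187,160) and (175,212). The look-alikes have not moved.

```bash
python3 -c "from bench import env;print(env.close_job())"
```

```text
the job is handed in; nothing more can be done
None
```

Job handed in at about 16 s: the sticking oiler stands upright on the floor of the reject tray, and the two sound ones stand in the rack with their plungers fully home.

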